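Tip the order pad down into its tray

ROBOT

A 6-joint arm with a two-finger parallel gripper is mounted at the origin on a cart in front of the work surface, level with it; the furniture and walls round the work are solid. World frame = base frame: x ahead of the robot, y to its left, z up, the work surface at z = 0. Lengths are in m, angles in rad, forces in N, time in s.
With the tool pointing down it reaches from about 0.375 to 0.9 m from the base axis. Payload 3.1 kg.
Tool frame: the origin (TCP) lies between the finger pads; the fingertips stand 8 mm ahead of it and the grasp point (between the pads) lies 11 mm behind it; z points along the fingers, y is the line along which they close (so a half turn about z gives the same grasp; the last joint's range is limited). The gripper opens to 85 mm and grips with 20 to 120 N. Pads are 22 mm wide; open, the fingers measure 114 mm over their backs; the gripper's body (76 mm by 85 mm) begins 54 mm behind the grasp point. The pads swing forward as they close: fully open they stand 13 mm farther back than shut.
Start: joints at [1.091, 0.527, 1.433, -0, 1.181, -0.178], TCP at [0.186, 0.597, 0.239] pointing down, gripper open.
Joint ranges: [-3.08, 3.08], [-0.75, 2.2], [0.22, 2.44], [-1.43, 4.57], [0, 2.65], [-2.85, 2.85]. Speed limits (rad/s): [2.79, 2.79, 3.14, 3.14, 3.14, 3.14].

INTERFACE

Orientations are given as a unit quaternion [x, y, z, w].
In Python, from station import readout, cams, sign_off gives the robot as it stands.
- The arm moves only by the tool send_rows, never from a script. Its argument "commands" is text: rows parted by semicolons, each of 5 numbers parted by spaces: the finger opening in mm, from 0 to 85.4, then the shift along the tool's x, y, z each as a share of 0.02 m, from -1 to 1, then the turn about the tool's z as a share of 4 degrees, from -1 to 1. In form: grip dx dy dz spin; .... A call has 1 to 20 rows; each row shifts and turns the commanded pose from where the row before left it, along the tool's axes as they then stand; what a row does not reach is not made up. A row lasts 1/12 s, in which the tool goes at most 41.7 mm and 7.16 degrees, less where a joint would pass 70% of its speed; a pose out of reach is approached as far as the arm can. A call with a number of a shift or a turn outside -1 to 1 is refused whole. A call with a gripper value outside its range is refused whole. The fingers move at their own pace and stop on an object; "grip_force" is the grip in N (left out, the last holds). Time passes only in rows, so rows that do not move let the fingers close. It gives the time, the measured TCP pose, the force, the opening and the grip force at its end, in the units of the state.
- readout.sense(): the state, without advancing time (a new reading comes with each control period).
- cams.snapshot(name): name is "scene" or "top" or "wrist"; returns a dict with "pixels" (420x560x3 uint8, red, green, blue), "intrinsics" (3x3 intrinsics, pixels), "dist" ([k1, k2, p1, p2, k3] as OpenCV has them; the pictures are not rectified), "eye" and "rotation" of the camera in the world. Camera axes: x right, y down, z forward; pixel columns grow to the right and rows downward; lengths in m; the calibration is good to about 2 mm. A picture is of the moment at which its call begins. There is no depth.
- sign_off(): hands the job in; it is judged then, once.
The state is a dict: "t": time; "q": joint angles; "qd": joint speeds; "tau": joint torques, N m; "tcp_pos": TCP position; "tool_rot": TCP orientation; "force": force on the tool from outside, world axes, zero at the start; "ft_torque": the same for the moment, N m; "finger_gap": opening from 0.0 (shut) to 1.0 (fully open); "gripper_force": force on a finger pad.
Only numpy, scipy, OpenCV 4.12 (cv2) and the standard library are available. Lean on these libraries where they do the work, as an engineer would, in place of code of your own. Each camera call takes 0.05 s, during which the arm holds its last target. There are 200 camera calls.

TASK

The waiter's order pad has been left standing on end at the open front of its wooden tray: push it near its top so that it falls over away from you and lies flat in the tray with the writing side up, then push it gently along the tray until it is home against the back rail, square between the side rails. Only push with the fingertips: do not grip or lift the pad or walk it along upright, and leave everything else on the stand alone.

Things in the scene. Friction and masses are not known exactly. Their poses are not given: they have to be found in the camera images.
- order_pad: order pad, rigid; in mm: 125 long (own x), 75 wide (y), 11 thick (z), about 60 g; white writing side at +z, dark binding at the +x end. Origin: centre of the back face (z = 0). At first it stands on its -x end on the tray floor, top 131 above the stand, own x up, writing side facing the robot, square to the tray within 4 degrees. It pivots on its lower back edge and falls freely once past balance.
- pad_head (a point): middle of the pad's binding end on the back face (+62.5 mm along the pad's x from its origin); the top while standing, the far end once fallen
- pad_foot (a point): middle of the pad's other end on the back face (-62.5 mm along the pad's x); the bottom while standing, the near end once fallen. At the start it is 70 to 85 mm before the tray's origin and within 5 mm of its centre line; the fallen pad then has about 50 to 65 mm to slide
- pad_tray: flat wooden tray fixed to the stand. Origin: on the stand's top; z up, x from the open front to the back rail, within 23 degrees of straight away from the robot. In mm: floor 6 thick, 135 wide, from x = -120 to +115. Side rails 18 high above the stand, from x = -15 to +115, inner faces at y = +-57.5. The bed between the rails is cork; the pad stands on the bare front part.
- tray_stop (a point): middle of the back rail's inner face at floor height (tray x = +105 mm, y = 0, 6 mm above the stand); the rail's top is 18 mm above the stand. The pad's binding end comes to rest here
- salt_cellar: low round wooden salt cellar with a small knob, 70 across, 67 high (mm), loose, standing by the tray; a bystander; origin: centre of its underside
- stopper_1: small steel bottle stopper standing on its wide foot, 33 across, 48 high (mm), loose, standing by the tray; a bystander; origin: centre of its underside
- bitters_a: small bottle of amber sauce, 47 across, 138 high (mm), yellow cap, loose, standing by the tray; a bystander; origin: centre of its underside
- bitters_b: small bottle of amber sauce, 47 across, 138 high (mm), black cap, loose, standing by the tray; a bystander; origin: centre of its underside
- jigger: steel hourglass-shaped measuring cup, 41 across, 97 high (mm), loose, standing by the tray; a bystander; origin: centre of its underside
- bar_votive: candle glass, 73 across, 104 high (mm), loose, standing by the tray; a bystander; origin: centre of its underside

How it is judged:
By the outcome, as a careful person would: the job done as asked, in the order asked, and still so for the second after the job is handed in, with the robot touching nothing.
It also fails if it takes over 35 s, if anything falls off the work surface, if the arm or the gripper's body presses on something with over 40 N, if the wrist force passes 120 N, or if a joint passes its speed limit or range.

## Working session

There is one attempt and no reset: what is moved stays moved. The work goes in short steps, Python scripts to look and compute and a tool call to move; the robot and the scene stay as the last step left them, time stands still between calls to the robot, and variables do not carry over. Pictures are saved under pics/ and viewed, at most 10 in all, crops included, and the job is handed in when it is done.

Besides the shell and the picture viewer there is one more tool, called after "Emit:" as a command line: name --argument value ..., lists and objects as JSON in quotes. send_rows: Moves the arm, as the interface text tells. Its arguments: {"type":"object","properties":{"commands":{"type":"string"},"grip_force":{"type":"number"}},"required":["commands"]}

```bash
mkdir -p pics; cat > h.py <<'E'
import numpy as np,cv2,pickle
from station import readout,cams,sign_off
def snap(n,f):
    s=cams.snapshot(n); cv2.imwrite('pics/'+f+'.png',np.ascontiguousarray(s['pixels'][:,:,::-1])); pickle.dump(s,open('pics/'+f+'.pkl','wb')); return s
def load(f): return pickle.load(open('pics/'+f+'.pkl','rb'))
def w(s,uv,z):
    uv=np.array(uv,float).reshape(-1,1,2)
    p=cv2.undistortPoints(uv,np.array(s['intrinsics']),np.array(s['dist'])).reshape(-1,2)
    d=np.c_[p,np.ones(len(p))]@np.array(s['rotation']).T; e=np.array(s['eye'])
    return e+d*((np.broadcast_to(z,len(p))-e[2])/d[:,2])[:,None]
def proj(s,P):
    R=np.array(s['rotation']).T
    return cv2.projectPoints(np.array(P,float),cv2.Rodrigues(R)[0],-R@np.array(s['eye']),np.array(s['intrinsics']),np.array(s['dist']))[0].reshape(-1,2)
E
python3 - <<'E'
from h import *
a=snap('scene','s0');b=snap('top','t0')
for s in(a,b):print(s['eye'],np.round(s['rotation'],2).tolist())
print(readout.sense())
E
```

```text
[0.07691368 0.26559482 0.73697383] [-0.49, 0.79, -0.31, 0.18]
[ 0.46175621 -0.03023929  0.92447811] [-0.69, 0.71, -0.05, 0.06]
{'t': 0.1, 'q': array([ 1.09051082e+00,  5.28376430e-01,  1.43375711e+00,  5.04828598e-06,
        1.18141877e+00, -1.78529751e-01]), 'qd': array([-0.00177263, -0.00238272, -0.00285247,  0.00141768, -0.00109919,
       -0.00024921]), 'tau': array([-1.76538297e-04, -4.43307638e+01, -1.78586215e+01, -2.47258995e-04,
        3.89643727e-03, -7.57419684e-06]), 'tcp_pos': array([0.18544386, 0.59620202, 0.23843491]), 'tool_rot': array([ 1.50306975e-01,  9.88638889e-01, -9.26391232e-04, -3.19165904e-04]), 'force': array([-1.23629811,  0.47280356,  0.14443548]), 'ft_torque': array([ 0.03434938, -0.02403996, -0.01284205]), 'gripper_force': 0.0, 'finger_gap': 1.0004097652342072}
```

View pics/s0.png

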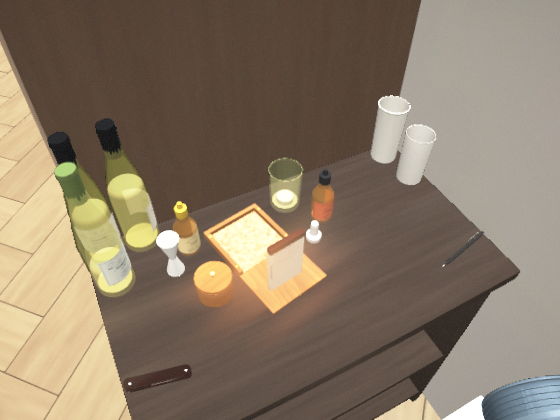

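View pics/t0.png

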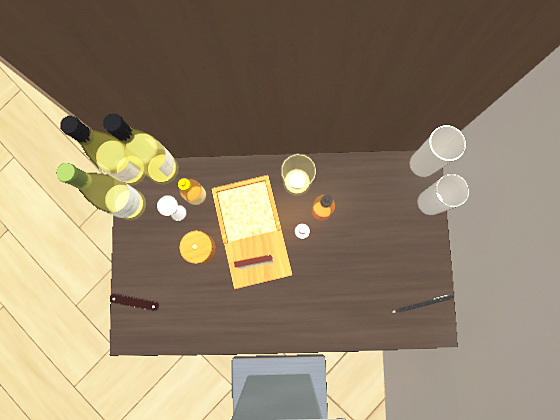

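The top view shows the tray with corners near (212,191), (268,177), (292,276) and (236,288). The pad's top edge runs from (235,264) to (271,259). The camera rotation is a quaternion, so I'll fix the helper and zoom in.

```bash
sed -i "s/np.array(s\['rotation'\])/Rotation.from_quat(s['rotation']).as_matrix()/; 1a from scipy.spatial.transform import Rotation" h.py
sed -i "s/R=np.array(s\['rotation'\]).T/R=Rotation.from_quat(s['rotation']).as_matrix().T/" h.py; grep -n rotation h.py
python3 - <<'E'
from h import *
i=cv2.imread('pics/t0.png')[145:295,165:345]; i=cv2.resize(i,None,fx=4,fy=4,interpolation=cv2.INTER_CUBIC); cv2.imwrite('pics/t0c.png',i)
s=load('t0')
print(w(s,[[212,191],[268,177],[292,276],[236,288]],.01).round(3).tolist(),w(s,[[235,264],[271,259]],.131).round(3).tolist())
E
```

```text
10:    d=np.c_[p,np.ones(len(p))]@Rotation.from_quat(s['rotation']).as_matrix().T; e=np.array(s['eye'])
13:    R=Rotation.from_quat(s['rotation']).as_matrix().T
[[0.669, 0.128, 0.01], [0.698, -0.002, 0.01], [0.469, -0.05, 0.01], [0.446, 0.075, 0.01]] [[0.494, 0.063, 0.131], [0.502, -0.008, 0.131]]
```

View pics/t0c.png

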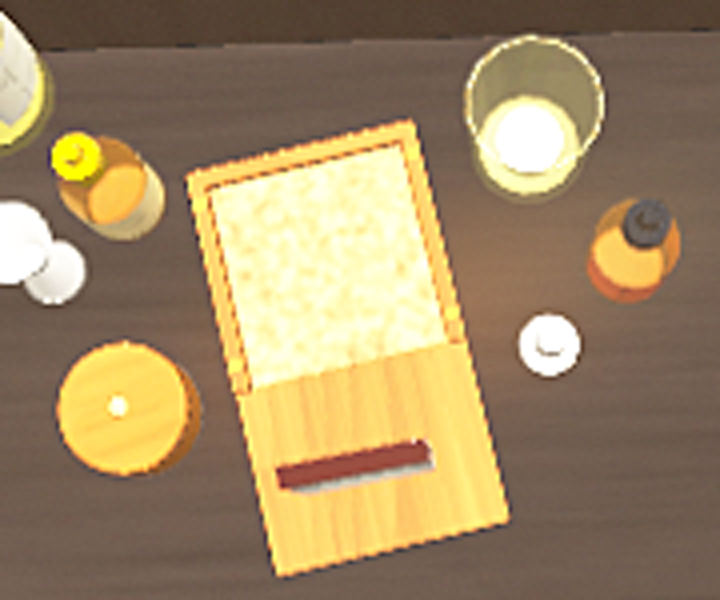

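```bash
cat >> h.py <<'E'
def T(p,P):
    c,s_=np.cos(p[2]),np.sin(p[2]);P=np.atleast_2d(P).astype(float)
    return np.c_[p[0]+c*P[:,0]-s_*P[:,1],p[1]+s_*P[:,0]+c*P[:,1],P[:,2]]
def inv(p,P):
    P=np.atleast_2d(P).astype(float).copy();P[:,:2]-=p[:2];return T([0,0,-p[2]],P)
def status(p):
    r=readout.sense();R=Rotation.from_quat(r['tool_rot']).as_matrix()
    print('t',round(r['t'],2),'tcp tray mm',(inv(p,r['tcp_pos'])[0]*1000).round(1),'tooly-trayy deg',round(np.degrees(np.arctan2(R[1,1],R[0,1])-p[2])-90,2),'zaxis',R[:,2].round(3),'F',np.round(r['force'],2),'gap',round(r['finger_gap'],2),'q',np.round(r['q'],2))
E
python3 - <<'E'
from h import *
from scipy.optimize import least_squares
s=load('t0'); c=lambda L:np.array(L)/4+[164.6,144.6]
M=np.array([[-.12,.0675,.006],[-.12,-.0675,.006],[.115,.0675,.018],[.115,-.0675,.018],[-.015,.0575,.006],[-.015,-.0575,.006]])
U=c([[278,577],[509,520],[188,174],[412,121],[252,389],[448,344]])
r=least_squares(lambda p:(proj(s,T(p,M))-U).ravel(),[.575,.04,.22])
print(r.x,np.degrees(r.x[2]),r.fun.round(1)); np.save('tray.npy',r.x)
print('pad top in tray mm\n',(inv(r.x,w(s,c([[276,467],[428,441],[432,463],[280,489]]),.131))*1000).round(1))
status(r.x); print('goal pre',T(r.x,[-.13,0,.12]))
# shift needed along tool axes after spin
tcp=readout.sense()['tcp_pos'];print('tray delta to (-130,0):',[-130,0]-inv(r.x,tcp)[0,:2]*1000)
E
```

```text
[0.57554332 0.03998425 0.20729123] 11.876912736514809 [-0.5 -0.   0.3  0.2 -0.7 -0.2  0.4 -0.5  0.2  0.5  0.4 -0. ]
pad top in tray mm
 [[-69.1  40.5 131. ]
 [-74.  -34.6 131. ]
 [-84.9 -34.  131. ]
 [-80.   40.9 131. ]]
t 0.1 tcp tray mm [-267.3  624.6  238.4] tooly-trayy deg -29.17 zaxis [-0.001 -0.002 -1.   ] F [-1.24  0.47  0.14] gap 1.0 q [ 1.09  0.53  1.43  0.    1.18 -0.18]
goal pre [[0.44832636 0.01322896 0.12      ]]
tray delta to (-130,0): [ 137.2730912 -624.596584 ]
```

Emit:
send_rows --commands "35 0 0 0 -1; 35 0 0 0 -1; 35 0 0 0 -1; 35 0 0 0 -1; 35 0 0 0 -1; 35 0 0 0 -1; 35 0 0 0 -0.4; 35 -0.3 -1 0 0; 35 -0.3 -1 0 0; 35 -0.3 -1 0 0; 35 -0.3 -1 0 0; 35 -0.3 -1 0 0; 35 -0.3 -1 0 0; 35 -0.3 -1 0 0; 35 -0.3 -1 0 0; 35 -0.3 -1 0 0; 35 -0.3 -1 0 0; 35 -0.3 -1 0 0; 35 -0.3 -1 0 0; 35 -0.3 -1 0 0"

```text
t: 1.77
tcp_pos: [0.3005, 0.3497, 0.2391]
tool_rot: [-0.073, 0.997, -0.0, -0.0]
force: [0.6, 0.4, 0.3]
finger_gap: 0.411
gripper_force: 0.0
```

Emit:
send_rows --commands "35 -0.3 -1 0 0; 35 -0.3 -1 0 0; 35 -0.3 -1 0 0; 35 -0.3 -1 0 0; 35 -0.3 -1 0 0; 35 -0.3 -1 0 0; 35 -0.3 -1 0 0; 35 -0.3 -1 0 0; 35 -0.3 -1 0 0; 35 -0.3 -1 0 0; 35 -0.3 -1 0 0; 35 -0.3 -1 0 0; 35 -0.3 -1 0 0; 35 -0.3 -1 0 0; 35 -0.3 -1 0 0; 35 -0.3 -1 0 0; 35 -0.3 -1 0 0; 35 -0.3 -0.4 0 0; 35 0 0 0 0; 35 0 0 0 0"

```text
t: 3.43
tcp_pos: [0.4574, 0.0223, 0.239]
tool_rot: [-0.072, 0.997, 0.0, -0.001]
force: [-0.7, -0.8, -0.4]
finger_gap: 0.412
gripper_force: 0.0
```

```bash
python3 - <<'E'
from h import *
p=np.load('tray.npy');status(p);s=snap('top','t1');a=snap('scene','s1');b=snap('wrist','w1')
i=cv2.resize(cv2.imread('pics/t1.png')[160:300,165:345],None,fx=3,fy=3); j=cv2.resize(cv2.imread('pics/w1.png'),(560,420))
cv2.imwrite('pics/c1.png',cv2.resize(np.vstack([i,j[:, :540]]),(390,600)))
E
```

```text
t 3.43 tcp tray mm [-119.3    7.   239. ] tooly-trayy deg -3.62 zaxis [-0.001  0.001 -1.   ] F [-0.71 -0.77 -0.45] gap 0.41 q [-0.2   0.3   1.84  0.    1.   -1.91]
```

View pics/c1.png

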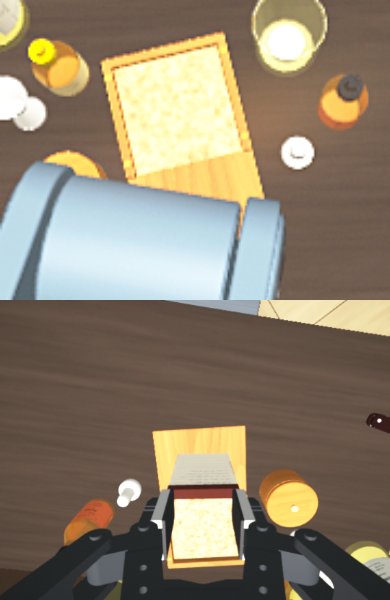

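The wrist view shows the binding edge near pixels (233,262) to (335,262), centred between the fingers. Next I'll check those pixels in metres.

```bash
python3 - <<'E'
from h import *
p=np.load('tray.npy');s=load('w1')
print((inv(p,w(s,[[232.7,262],[335,262],[232,280],[335,279]],.131))*1000).round(1))
print(proj(s,T(p,[[-.0801,.0409,.131],[-.085,-.034,.131],[-.069,.0405,.131],[-.074,-.0346,.131]])).round(0))
E
```

```text
[[-84.6 -31.  131. ]
 [-80.   45.  131. ]
 [-69.9 -33.  131. ]
 [-65.9  44.8 131. ]]
[[329. 262.]
 [229. 262.]
 [329. 276.]
 [229. 275.]]
```

Emit:
send_rows --commands "35 0 0 1 0; 35 0 0 1 0; 35 0 0 1 0; 35 0 0 1 0; 35 0 0 1 0; 35 0 0 1 0; 35 0 0 0 0; 35 0 0 0 0"

```text
t: 4.25
tcp_pos: [0.4566, 0.0229, 0.1189]
tool_rot: [-0.073, 0.997, 0.0, -0.001]
force: [-0.2, -0.7, 0.6]
finger_gap: 0.409
gripper_force: 0.0
```

Emit:
send_rows --commands "35 -0.25 0 0.1 0; 35 -0.25 0 0.1 0; 35 -0.25 0 0 0; 35 -0.25 0 0 0; 35 -0.1 0 0 0; 35 -0.1 0 0 0; 35 -0.1 0 0 0; 35 -0.1 0 0 0; 35 -0.1 0 0 0; 35 -0.1 0 0 0; 35 -0.1 0 0 0; 35 -0.1 0 0 0; 35 -0.1 0 0 0; 35 0 0 0 0"

```text
t: 5.42
tcp_pos: [0.4958, 0.0275, 0.1153]
tool_rot: [-0.072, 0.997, -0.0, 0.0]
force: [-0.1, 0.4, -0.2]
finger_gap: 0.408
gripper_force: 0.0
```

```bash
python3 - <<'E'
from h import *
status(np.load('tray.npy'));s=snap('scene','s2');snap('wrist','w2')
i=cv2.resize(cv2.imread('pics/s2.png')[190:320,190:340],None,fx=3,fy=3);j=cv2.imread('pics/w2.png')
cv2.imwrite('pics/c2.png',cv2.resize(np.hstack([i,cv2.resize(j,(520,390))]),(800,322)))
E
```

```text
t 5.42 tcp tray mm [-80.6   4.2 115.3] tooly-trayy deg -3.57 zaxis [ 0.001 -0.    -1.   ] F [-0.14  0.38 -0.24] gap 0.41 q [-0.17  0.56  1.86  0.    0.72 -1.89]
```

View pics/c2.png

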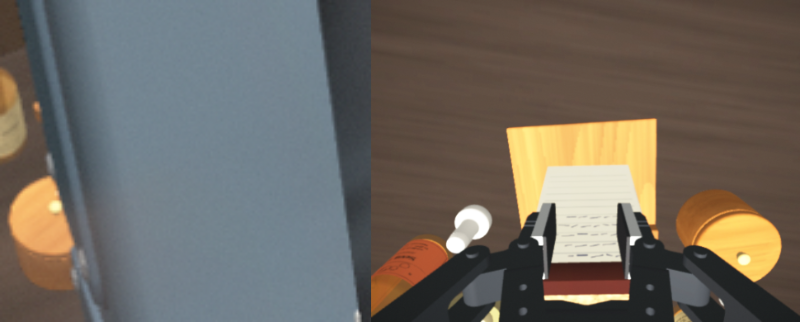

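The wrist view shows the writing side up, the near end at about (545-630,165) and the binding at the far end, so the pad looks fallen. I'll back off, square up to the tray and measure.

Emit:
send_rows --commands "35 0.5 0 -0.5 0; 35 1 0 0 0; 35 1 0 0 -0.9; 35 0 0 0 0; 35 0 0 0 0"

```text
t: 5.93
tcp_pos: [0.445, 0.0203, 0.1254]
tool_rot: [-0.103, 0.995, 0.0, -0.0]
force: [1.7, -0.9, -0.4]
finger_gap: 0.405
gripper_force: 0.0
```

```bash
python3 - <<'E'
from h import *
status(np.load('tray.npy'));s=snap('wrist','w3');snap('top','t3')
i=cv2.resize(cv2.imread('pics/t3.png')[165:300,190:310],(400,450),interpolation=cv2.INTER_CUBIC);j=cv2.imread('pics/w3.png')[60:420,80:400]
cv2.imwrite('pics/c3.png',np.hstack([i,cv2.resize(j,(400,450))]))
E
```

```text
t 5.93 tcp tray mm [-131.8    7.6  125.4] tooly-trayy deg -0.05 zaxis [-0.001  0.    -1.   ] F [ 1.66 -0.87 -0.37] gap 0.41 q [-0.21  0.49  1.98  0.    0.67 -1.98]
```

View pics/c3.png

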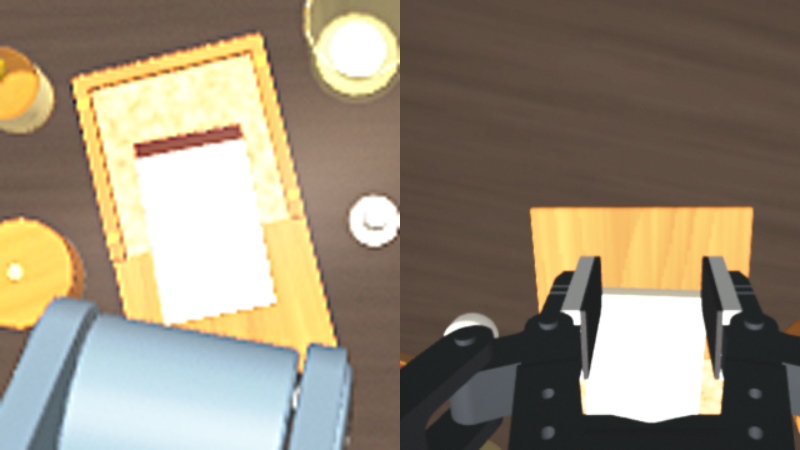

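The pad lies flat with the writing side up. In the left panel its corners are about (165,324), (275,303), (241,125) and (134,146).

```bash
python3 - <<'E'
from h import *
p=np.load('tray.npy');c=lambda L:np.array(L)/3.3333+[189.65,164.65]
print((inv(p,w(load('t3'),c([[165,324],[275,303],[241,125],[134,146]]),.017))*1000).round(1))
E
```

```text
[[-64.9  41.   17. ]
 [-68.4 -33.9  17. ]
 [ 55.1 -39.3  17. ]
 [ 58.1  35.2  17. ]]
```

Emit:
send_rows --commands "26 -0.9 -0.1 0 0; 26 -0.85 -0.1 0 0; 26 0 0 1 0; 26 0 0 1 0; 26 0 0 1 0; 26 0 0 1 0; 26 0 0 0.6 0; 26 0 0 0.3 0; 26 0 0 0.2 0; 26 0 0 0 0; 26 0 0 0 0"

```text
t: 6.95
tcp_pos: [0.4816, 0.0235, 0.0236]
tool_rot: [-0.104, 0.995, -0.0, 0.001]
force: [-0.2, 1.1, 0.9]
finger_gap: 0.303
gripper_force: 0.0
```

```bash
python3 - <<'E'
from h import *
status(np.load('tray.npy'))
E
```

```text
t 6.95 tcp tray mm [-95.4   3.2  23.6] tooly-trayy deg 0.03 zaxis [ 0.001 -0.    -1.   ] F [-0.24  1.1   0.94] gap 0.3 q [-0.18  0.73  1.94 -0.    0.47 -1.96]
```

Emit:
send_rows --commands "26 0 0 0.15 0; 26 0 0 0.1 0; 26 -0.25 0 0 0; 26 -0.25 0 0 0; 26 -0.1 0 0 0; 26 -0.1 0 0 0; 26 -0.1 0 0 0; 26 -0.1 0 0 0; 26 -0.1 0 0 0; 26 -0.1 0 0 0; 26 -0.1 0 0 0; 26 -0.1 0 0 0; 26 -0.1 0 0 0; 26 0 0 0 0"

```text
t: 8.12
tcp_pos: [0.5089, 0.0293, 0.0183]
tool_rot: [-0.104, 0.995, -0.0, 0.0]
force: [-0.3, -0.5, -0.2]
finger_gap: 0.303
gripper_force: 0.0
```

```bash
python3 - <<'E'
from h import *
status(np.load('tray.npy'));s=snap('wrist','w4');snap('top','t4')
i=cv2.resize(cv2.imread('pics/t4.png')[165:300,190:310],(400,450),interpolation=cv2.INTER_CUBIC);j=cv2.imread('pics/w4.png')[60:420,80:400]
cv2.imwrite('pics/c4.png',np.hstack([i,cv2.resize(j,(400,450))]))
E
```

```text
t 8.12 tcp tray mm [-67.4   3.3  18.3] tooly-trayy deg 0.03 zaxis [ 0.001 -0.    -1.   ] F [-0.32 -0.52 -0.25] gap 0.3 q [-0.16  0.75  1.87  0.    0.52 -1.94]
```

View pics/c4.png

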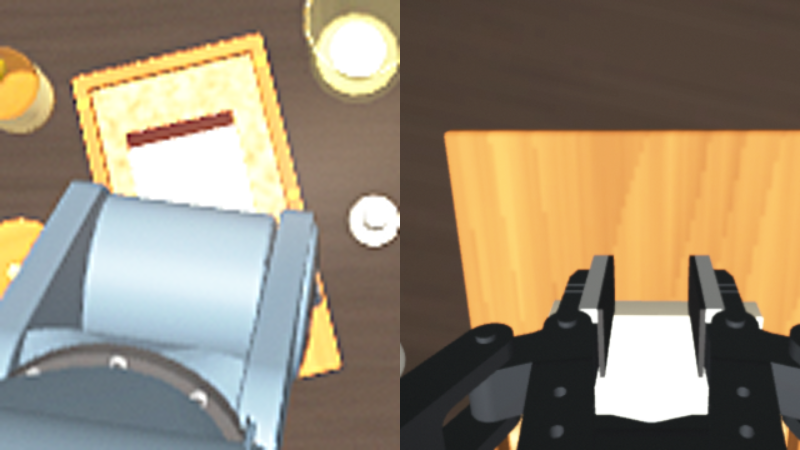

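The pad is sliding forward and stays flat. The back edge of its binding runs from about (126,136) to (232,111).

```bash
python3 - <<'E'
from h import *
p=np.load('tray.npy');c=lambda L:np.array(L)/3.3333+[189.65,164.65]
print((inv(p,w(load('t4'),c([[126,136],[232,111]]),.017))*1000).round(1))
E
```

```text
[[ 66.2  39.   17. ]
 [ 66.1 -35.5  17. ]]
```

Emit:
send_rows --commands "26 -0.1 0 0 0; 26 -0.1 0 0 0; 26 -0.1 0 0 0; 26 -0.1 0 0 0; 26 -0.1 0 0 0; 26 -0.1 0 0 0; 26 -0.1 0 0 0; 26 -0.1 0 0 0; 26 -0.1 0 0 0; 26 -0.1 0 0 0; 26 -0.1 0 0 0; 26 -0.1 0 0 0; 26 0 0 0 0"

```text
t: 9.3
tcp_pos: [0.5324, 0.0343, 0.0184]
tool_rot: [-0.104, 0.995, -0.0, 0.0]
force: [0.4, -0.7, -0.1]
finger_gap: 0.304
gripper_force: 0.0
```

```bash
python3 - <<'E'
from h import *
status(np.load('tray.npy'));snap('top','t5')
i=cv2.resize(cv2.imread('pics/t5.png')[165:255,205:285],(480,540),interpolation=cv2.INTER_CUBIC)
cv2.imwrite('pics/c5.png',i)
E
```

```text
t 9.3 tcp tray mm [-43.4   3.3  18.4] tooly-trayy deg 0.04 zaxis [ 0.001 -0.    -1.   ] F [ 0.35 -0.68 -0.1 ] gap 0.3 q [-0.15  0.76  1.81  0.    0.57 -1.92]
```

View pics/c5.png

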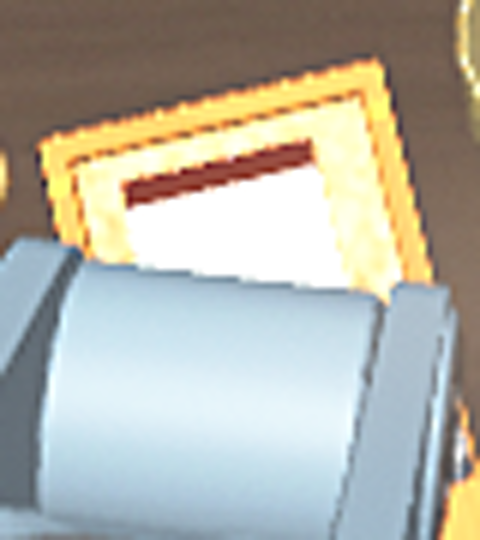

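The pad is now square to the tray, with the binding from (125,185) to (312,145) and about 15 mm left to go. I'll close in slowly and watch the force.

Emit:
send_rows --commands "26 -0.1 0 0 0; 26 -0.1 0 0 0; 26 -0.1 0 0 0; 26 -0.1 0 0 0; 26 -0.1 0 0 0; 26 -0.1 0 0 0; 26 -0.05 0 0 0; 26 0 0 0 0"

```text
t: 10.02
tcp_pos: [0.5449, 0.037, 0.0183]
tool_rot: [-0.104, 0.995, -0.0, 0.0]
force: [0.0, 0.2, -0.2]
finger_gap: 0.305
gripper_force: 0.0
```

Emit:
send_rows --commands "26 -0.05 0 0 0; 26 0 0 0 0"

```text
t: 10.18
tcp_pos: [0.5454, 0.0372, 0.0183]
tool_rot: [-0.104, 0.995, 0.0, -0.0]
force: [0.1, -0.7, 0.3]
finger_gap: 0.31
gripper_force: 0.1
```

Emit:
send_rows --commands "26 -0.05 0 0 0; 26 0 0 0 0"

```text
t: 10.35
tcp_pos: [0.5454, 0.0373, 0.0182]
tool_rot: [-0.104, 0.995, 0.0, -0.001]
force: [-2.7, -1.9, 0.9]
finger_gap: 0.305
gripper_force: 1.3
```

```bash
python3 - <<'E'
from h import *
p=np.load('tray.npy');status(p);s=snap('top','t6')
i=cv2.resize(cv2.imread('pics/t6.png')[165:255,205:285],(480,540),interpolation=cv2.INTER_CUBIC)
cv2.imwrite('pics/c6.png',i)
E
```

```text
t 10.35 tcp tray mm [-30.    3.6  18.2] tooly-trayy deg 0.05 zaxis [-0.002 -0.    -1.   ] F [-2.74 -1.92  0.89] gap 0.3 q [-0.14  0.77  1.77 -0.    0.6  -1.91]
```

View pics/c6.png

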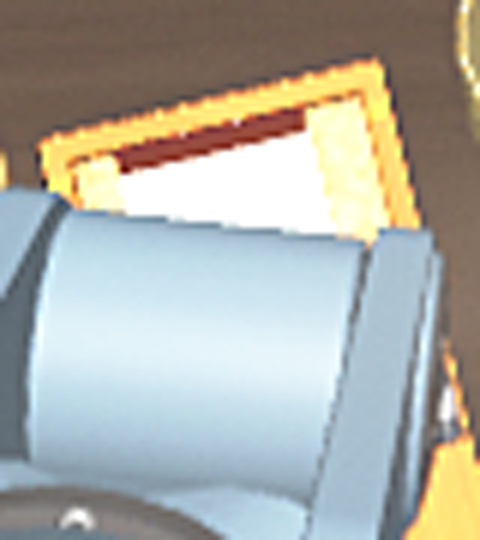

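Rail contact: the TCP has stalled and the force is rising to about 3 N. I'll give one last small nudge, then withdraw back and up.

Emit:
send_rows --commands "26 -0.05 0 0 0; 26 0 0 0 0; 26 0.1 0 0 0; 26 0.3 0 0 0; 26 1 0 0 0; 26 1 0 0 0; 26 0.5 0 -1 0; 26 0 0 -1 0; 26 0 0 -1 0; 26 0 0 -1 0; 26 0.5 0 -1 0; 26 0.5 0 -1 0; 26 0 0 -1 0; 26 0 0 0 0"

```text
t: 11.57
tcp_pos: [0.4732, 0.0212, 0.1616]
tool_rot: [-0.104, 0.995, -0.001, 0.004]
force: [0.8, -0.2, 0.3]
finger_gap: 0.308
gripper_force: 0.0
```

```bash
python3 - <<'E'
from h import *
p=np.load('tray.npy');status(p);s=snap('top','t7')
i=cv2.resize(cv2.imread('pics/t7.png')[160:300,170:340],(728,600),interpolation=cv2.INTER_CUBIC)
cv2.imwrite('pics/c7.png',i)
E
```

```text
t 11.57 tcp tray mm [-104.1    2.7  161.6] tooly-trayy deg 0.02 zaxis [ 0.008 -0.001 -1.   ] F [ 0.83 -0.2   0.26] gap 0.31 q [-0.19  0.45  1.89  0.    0.8  -1.97]
```

View pics/c7.png

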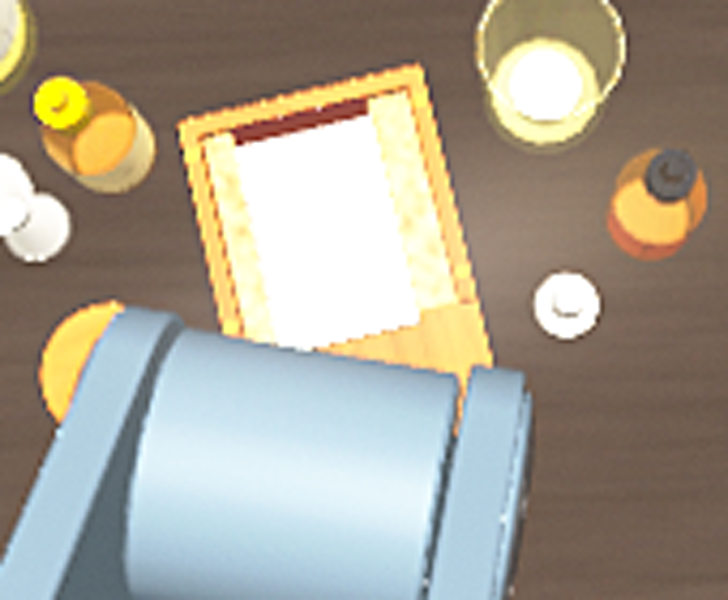

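The pad is home: its binding sits against the back rail from (235,135) to (368,103), it's parallel to the side rails, and the bystanders haven't moved.

Emit:
send_rows --commands "26 0 0 0 0; 26 0 0 0 0; 26 0 0 0 0; 26 0 0 0 0"

```text
t: 11.95
tcp_pos: [0.4707, 0.0216, 0.1573]
tool_rot: [-0.104, 0.995, 0.0, -0.001]
force: [-0.7, -0.5, 0.3]
finger_gap: 0.308
gripper_force: 0.0
```

```bash
python3 -c "
from station import sign_off
print(sign_off())"
```

```text
the job is handed in; nothing more can be done
None
```

The order pad now lies flat with its writing side up, against the back rail and square between the side rails (about 2–3 mm off centre); nothing else on the stand was touched, and the job is handed in after about 12 s.

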